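# Pack the reed clamp with the slip that just fits, and bolt it

### The arm

A 6-joint arm with a two-finger parallel gripper is mounted at the origin on the work surface. World frame = base frame: x ahead of the robot, y to its left, z up, the work surface at z = 0. Lengths are in mm, angles in rad, forces in N, time in s.
With the tool pointing down it reaches from about 350 to 975 mm from the base axis. Payload 7.1 kg.
Tool frame: the origin (TCP) lies at the very end of the fingers, on their centre line; the grasp point (between the pads) lies 19 mm behind it; z points along the fingers, y is the direction in which the jaws open and shut (so a half turn about z gives the same grasp; the last joint's range is limited). The gripper opens to 88 mm and grips with 3 to 60 N. Pads are 20 mm wide; open, the fingers measure 115 mm over their backs; the gripper's body (75 mm by 178 mm) begins 61 mm behind the grasp point.
Start: joints at [1.307, 0.423, 1.63, -0, 1.089, -0.019], TCP at [151.445, 606.357, 222.675] pointing down, gripper open.
Joint ranges: [-3, 3], [-0.9, 2.11], [0.09, 2.58], [-1.31, 4.45], [0.11, 2.69], [-2.54, 2.54]. Speed limits (rad/s): [2.39, 2.39, 3.01, 3.14, 3.14, 3.14].

### API

Orientations are given as a rotation vector (axis times angle).
In Python, from workcell import monitor, vision, order, find_in, regions_of, place_of gives the robot as it stands. The module is installed in compiled form; this text tells all that it offers.
- The arm moves only by the tool carry_out, never from a script. Its argument "targets" is a list of rows, each a list of 3 entries, a list of its own where there are three numbers: the turn, a rotation vector about the world's x, y, z in degrees, then the shift along the world's x, y, z in mm, then the finger opening in mm, from 0 to 87.8. In form: [[[rx, ry, rz], [x, y, z], hand], ...]. A call has 1 to 10 rows; each row is the pose to reach, as a shift and turn from the pose commanded when the call began; what a row does not reach only later rows make up. A row lasts 1/12 s, in which the tool goes at most 41.7 mm and 7.16 degrees, less where a joint would pass 70% of its speed; a pose out of reach is approached as far as the arm can. A call with a gripper value outside its range is refused whole. The fingers move at their own pace and stop on an object; the grip force is fixed at half the most. Time passes only in rows, so rows that repeat a pose let the fingers close. It gives the time, the measured TCP pose, the force and the opening at its end, in the units of the state.
- monitor.get_obs(): the state, without advancing time (a new reading comes with each control period).
- vision.get_image(name): name is "scene" or "top" or "wrist"; returns the picture (384x512x3 uint8, red, green, blue); there is no depth.
- vision.camera_model(name): a dict with "K" (3x3 intrinsics, pixels), "dist" ([k1, k2, p1, p2, k3] as OpenCV has them; the pictures are not rectified), "rvec" (rotation vector, rad) and "tvec" (3), from world to camera coordinates, as OpenCV has them. Camera axes: x right, y down, z forward; pixel columns grow to the right and rows downward; lengths in mm; the calibration is good to about 2 mm. A picture is of the moment at which its call begins: read the wrist's pose just before it. camera_model takes no time and is no camera call; for the wrist camera it gives the pose at the moment of the call.
- order.close_job(): hands the job in, once; it reports no verdict.
Trained networks look in the newest picture that a camera, given by its name, has taken for a name from the list of things; names that differ only in an ending like _2 or _b are one class to them, and where a whole thing is asked for, a point or a joint stands for the part that bears it (a point fixed in the world has none). Each returns a list of dicts, best first, with "confidence" (0 to 1); they miss things now and then, are a little off and sometimes report something else, mostly with a low value. They report only what shows in the picture. A call takes as long as a camera call. They do not tell look-alikes from the thing itself.
- find_in(query, camera): "point" ([x, y, z] in mm, in the coordinates of the camera as it stood for that picture, good to about 4 mm: the middle of the surface that is visible of it).
- regions_of(query, camera): "mask" (384x512 bool, what is visible of it).
- place_of(query, camera): "point" ([x, y, z] in mm, in the coordinates of the camera as it stood for that picture, good to about 4 mm: a listed point, or the origin of a listed thing).
The state is a dict: "t": time; "qpos": joint angles; "qvel": joint speeds; "joint_torque": joint torques, N m; "ee_pos": TCP position; "orientation": TCP orientation; "ft_force": force on the tool from outside, world axes, zero at the start; "moment": the same for the moment, N m; "width": finger opening in mm.
Only numpy, scipy, OpenCV 4.12 (cv2) and the standard library are available. Lean on these libraries where they do the work, as an engineer would, in place of code of your own. Each camera call takes 0.05 s, during which the arm holds its last target.

### The job

Find by trying which of the three wooden packing slips just fits the gap of the reed clamp (thinnest first is the easy way): pressed straight down into the middle of the gap, between the fixed cheek and the spring plunger, it goes fully down and pushes the plunger back. Leave that one upright in the gap with its ends level with the cheek's to within about 1 cm, and slide the bolt fully home over its end. Leave the other slips standing upright on the table and do not disturb the other things lying about.

Things in the scene. Friction and masses are not known exactly. Their poses are not given: they have to be found in the camera images.
- clamp: Wooden reed clamp screwed to the table; origin on the table below gap_face, same axes. Facing its fixed cheek is a steel spring plunger (44 mm long in x) on a carriage fixed at an unknown distance: the gap, plunger at rest, is 10 to 25 mm. The plunger's nose is upright to 26 mm above the clamp's floor, then slopes back 12 mm up to 52 mm: a lead-in for a slip's foot.
- gap_face (a point): On the clamp's floor (12 mm above the table) at the foot of the fixed cheek's face, half-way along it. x runs along the 120 mm long gap, y points from the gap into the cheek, z up; the gap lies at y < 0. Face upright for 34 mm above the floor, then flares back 6 mm to its top at 50 mm. Within 25 mm of x = 0 nothing of the clamp is higher than 52 mm above its floor.
- plunger (a joint): Spring plunger: 0 at rest, grows as a slip pushes it back (to gap_face's -y), stop at 0.010 m. Spring 1.8 to 3.8 N; pressing a slip down takes up to about 15 N. Too thin a slip leaves it at 0; too thick a one drives it to its stop and stands proud. Slips step by 6 mm, so for any gap at least one goes down and pushes it back.
- bolt (a joint): Flat steel bolt sliding to gap_face's -y, over the cheek and then over one low end of a slip that is fully down: 0 = open (starts at 0 to 6 mm), 0.030 m = fully home. Stays where left (friction 1.5 N). A slip not fully down blocks it. Bar 16 mm wide, centred 44 mm to +x of gap_face, 55 to 65 mm above the floor, its nose 8 mm behind the gap at 0; strap 72 mm high.
- bolt_knob (a point): Point on the axis of the bolt's upright round dark-wood knob (16 mm diameter), 86 mm above the clamp's floor; the knob reaches from 65 to 101 mm above that floor. Moves with the bolt; axes as gap_face's. Push it towards gap_face's -y to close the bolt.
- slip_16_c (a point): Centre (half-way up, 47 mm above its underside) of the 16 mm packing slip: a loose plain light-wood plate standing on its long edge, 16 mm thick along its own y; lower body 120 mm long along x and 52 mm high, with a 44 mm long finger tab in the middle rising a further 42 mm to 94 mm overall, all of one thickness. z is up. About 80 g.
- slip_22_c (a point): Centre (half-way up, 47 mm above its underside) of the 22 mm packing slip: a loose plain light-wood plate standing on its long edge, 22 mm thick along its own y; lower body 120 mm long along x and 52 mm high, with a 44 mm long finger tab in the middle rising a further 42 mm to 94 mm overall, all of one thickness. z is up. About 110 g.
- slip_28_c (a point): Centre (half-way up, 47 mm above its underside) of the 28 mm packing slip: a loose plain light-wood plate standing on its long edge, 28 mm thick along its own y; lower body 120 mm long along x and 52 mm high, with a 44 mm long finger tab in the middle rising a further 42 mm to 94 mm overall, all of one thickness. z is up. About 140 g.
- bobbin_a: Bystander: empty wooden bobbin standing upright, 50 mm diameter, 70 mm tall; origin under it.
- bobbin_b: Bystander: a second such bobbin.
- shuttle: Bystander: wooden weaving shuttle lying flat, 166 x 34 x 23 mm, long along x; origin under its middle.
- brush: Bystander: hand brush lying along its x, about 200 mm long.
- jar: Bystander: closed glass jar, 70 mm across, 90 mm high; origin under it.
Things that resemble listed ones, but are neither listed nor needed, are in the scene too. What is shaped like the part that bears slip_16_c but purple or yellow is not meant.

How it is judged (in metres and radians):
On the way, in this order (a step that is already met when the one before it is completed fails the run):
1. a slip is fully down in the gap, against the fixed cheek, and pushes the plunger back (((z of slip_16_c in the frame of gap_face between 0.044 and 0.05 m and x of slip_16_c in the frame of gap_face between -0.014 and 0.014 m and y of slip_16_c in the frame of gap_face between -0.0105 and -0.0055 m and angle between slip_16_c's own z axis and vertical below 0.1 rad and value of joint plunger above 0.0005 m) or (z of slip_22_c in the frame of gap_face between 0.044 and 0.05 m and x of slip_22_c in the frame of gap_face between -0.014 and 0.014 m and y of slip_22_c in the frame of gap_face between -0.0135 and -0.0085 m and angle between slip_22_c's own z axis and vertical below 0.1 rad and value of joint plunger above 0.0005 m) or (z of slip_28_c in the frame of gap_face between 0.044 and 0.05 m and x of slip_28_c in the frame of gap_face between -0.014 and 0.014 m and y of slip_28_c in the frame of gap_face between -0.0165 and -0.0115 m and angle between slip_28_c's own z axis and vertical below 0.1 rad and value of joint plunger above 0.0005 m))), for 0.2 s.
2. the bolt is home over it (((z of slip_16_c in the frame of gap_face between 0.044 and 0.05 m and x of slip_16_c in the frame of gap_face between -0.014 and 0.014 m and y of slip_16_c in the frame of gap_face between -0.0105 and -0.0055 m and angle between slip_16_c's own z axis and vertical below 0.1 rad and value of joint plunger above 0.0005 m) or (z of slip_22_c in the frame of gap_face between 0.044 and 0.05 m and x of slip_22_c in the frame of gap_face between -0.014 and 0.014 m and y of slip_22_c in the frame of gap_face between -0.0135 and -0.0085 m and angle between slip_22_c's own z axis and vertical below 0.1 rad and value of joint plunger above 0.0005 m) or (z of slip_28_c in the frame of gap_face between 0.044 and 0.05 m and x of slip_28_c in the frame of gap_face between -0.014 and 0.014 m and y of slip_28_c in the frame of gap_face between -0.0165 and -0.0115 m and angle between slip_28_c's own z axis and vertical below 0.1 rad and value of joint plunger above 0.0005 m)) and value of joint bolt above 0.026 m), for 0.2 s.
At the end, for the whole second after the job is handed in: One slip is fully down in the gap (within 3 mm), upright (0.1 rad), against the fixed cheek (2.5 mm), centred along it (14 mm) and holds the plunger back over 0.5 mm; the bolt is home (past 26 of 30 mm), at rest; the other two slips stand upright (0.15 rad) on the table (((z of slip_16_c in the frame of gap_face between 0.044 and 0.05 m and x of slip_16_c in the frame of gap_face between -0.014 and 0.014 m and y of slip_16_c in the frame of gap_face between -0.0105 and -0.0055 m and angle between slip_16_c's own z axis and vertical below 0.1 rad and value of joint plunger above 0.0005 m and height (world z) of each of slip_22_c, slip_28_c below 0.051 m and angle between each of slip_22_c, slip_28_c's own z axis and vertical below 0.15 rad) or (z of slip_22_c in the frame of gap_face between 0.044 and 0.05 m and x of slip_22_c in the frame of gap_face between -0.014 and 0.014 m and y of slip_22_c in the frame of gap_face between -0.0135 and -0.0085 m and angle between slip_22_c's own z axis and vertical below 0.1 rad and value of joint plunger above 0.0005 m and height (world z) of each of slip_16_c, slip_28_c below 0.051 m and angle between each of slip_16_c, slip_28_c's own z axis and vertical below 0.15 rad) or (z of slip_28_c in the frame of gap_face between 0.044 and 0.05 m and x of slip_28_c in the frame of gap_face between -0.014 and 0.014 m and y of slip_28_c in the frame of gap_face between -0.0165 and -0.0115 m and angle between slip_28_c's own z axis and vertical below 0.1 rad and value of joint plunger above 0.0005 m and height (world z) of each of slip_16_c, slip_22_c below 0.051 m and angle between each of slip_16_c, slip_22_c's own z axis and vertical below 0.15 rad)) and value of joint bolt above 0.026 m and velocity of joint bolt between -0.01 and 0.01 m/s); the robot touches nothing.
It fails at once if a bystander is moved more than 30 mm (distance of any of bobbin_a, bobbin_b, shuttle, brush, jar from where it was at the start of the episode above 0.03 m).
It also fails if it takes over 72 s, if anything falls off the work surface, if the arm or the gripper's body presses on something with over 40 N, if the wrist force passes 120 N, or if a joint passes its speed limit or range.

## Working session

There is one attempt and no reset: what is moved stays moved. The work goes in short steps, Python scripts to look and compute and a tool call to move; the robot and the scene stay as the last step left them, time stands still between calls to the robot, and variables do not carry over. Pictures are saved under pics/ and viewed, and the job is handed in when it is done.

Besides the shell and the picture viewer there is one more tool, called after ">>>" as name([rows], argument=value, ...), one row to a line, values as JSON. carry_out: Moves the arm, as the interface text tells. Its arguments: {"type":"object","properties":{"targets":{"type":"array","items":{"type":"array"}}},"required":["targets"]}

```bash
mkdir -p pics; cat > h.py <<'E'
import numpy as np, cv2
from workcell import monitor, vision, order, find_in, regions_of, place_of
def cam(n):
    m=vision.camera_model(n); K=np.array(m['K'],float); d=np.array(m['dist'],float)
    R=cv2.Rodrigues(np.array(m['rvec'],float))[0]; t=np.array(m['tvec'],float).ravel()
    return K,d,R,t
def c2w(p,n):
    K,d,R,t=cam(n); return R.T@(np.array(p,float)-t)
def px2w(uv,n,z):
    K,d,R,t=cam(n)
    q=cv2.undistortPoints(np.array(uv,float).reshape(-1,1,2),K,d).reshape(-1,2)
    o=-R.T@t; out=[]
    for a in q:
        r=R.T@np.array([a[0],a[1],1]); s=(z-o[2])/r[2]; out.append(o+s*r)
    return np.array(out)
def w2px(P,n):
    K,d,R,t=cam(n)
    return cv2.projectPoints(np.array(P,float).reshape(-1,1,3),cv2.Rodrigues(R)[0],t,K,d)[0].reshape(-1,2)
def shot(n,name):
    im=vision.get_image(n); cv2.imwrite(f'pics/{name}.png',im[:,:,::-1]); return im
E
python3 - <<'E'
from h import *
o=monitor.get_obs(); print(o)
for n in ['scene','top','wrist']:
    shot(n,n+'0')
    K,d,R,t=cam(n); print(n,-R.T@t,K[0,0])
    if n!='wrist':
        for q in ['gap_face','bolt_knob','slip_16_c','bobbin_a','shuttle','brush','jar']:
            for r in place_of(q,n): print(q,round(r['confidence'],2),c2w(r['point'],n).round(0))
E
```

```text
{'t': 0.0, 'qpos': array([ 1.30701311e+00,  4.23839902e-01,  1.63072182e+00, -2.37462381e-05,
        1.08859372e+00, -1.90314432e-02]), 'qvel': array([-0.00175416, -0.00016317, -0.00071217, -0.0015733 , -0.00027177,
       -0.00019737]), 'joint_torque': array([-1.56343009e-05, -5.44626939e+01, -2.73655128e+01,  6.44238107e-02,
        2.28468730e-02, -1.16177639e-04]), 'ee_pos': array([151.29717989, 605.81628071, 221.88978756]), 'orientation': array([-3.83454664e-01, -3.11790121e+00,  2.43481079e-03]), 'ft_force': array([ 0.85673589,  0.26344854, -0.21327882]), 'moment': array([0.0266661 , 0.00082445, 0.04174296]), 'width': 88.17649445630043}
scene [1149.98620073  -72.28369819 1006.73875747] 394.6066431368678
gap_face 0.78 [566. 221.  11.]
gap_face 0.66 [ 723. -255.    0.]
bolt_knob 0.47 [605. 271. 100.]
bolt_knob 0.32 [ 520. -244.   49.]
slip_16_c 0.88 [ 417. -492.   47.]
slip_16_c 0.73 [ 338. -349.   43.]
slip_16_c 0.57 [ 499. -363.   49.]
bobbin_a 0.96 [674. -74.   0.]
bobbin_a 0.57 [ 673. -424.    0.]
shuttle 0.56 [ 723. -252.    0.]
brush 0.56 [ 349. -204.   -1.]
jar 0.62 [467. 439.  -0.]
top [ 287.31909997  -35.86214873 1340.89562413] 376.3481386323442
gap_face 0.74 [561. 221.  13.]
bolt_knob 0.64 [609. 277. 101.]
slip_16_c 0.7 [ 351. -202.   -6.]
slip_16_c 0.68 [ 502. -363.   39.]
slip_16_c 0.64 [ 340. -351.   48.]
slip_16_c 0.59 [ 414. -488.   46.]
bobbin_a 0.7 [ 673. -422.   -1.]
bobbin_a 0.46 [670. -77.   3.]
shuttle 0.78 [ 724. -252.   -1.]
brush 0.77 [ 345. -204.   -6.]
brush 0.41 [ 669. -426.   -3.]
jar 0.91 [462. 439.   2.]
wrist [ 83.05160688 622.60240357 385.96559842] 340.015876132164
```

View pics/scene0.png

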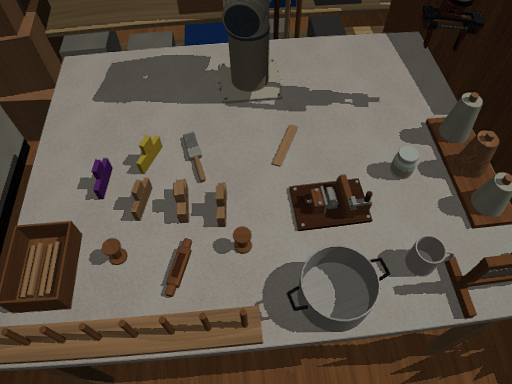

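View pics/top0.png

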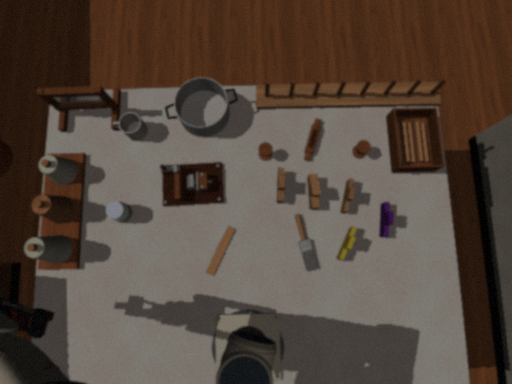

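The scene picture shows three light-wood slips (142,197), (181,200) and (221,204), with yellow (149,153) and purple (102,177) decoys. The clamp is at (330,203) and its bolt end at (366,200). I'll zoom in next.

```bash
python3 - <<'E'
from h import *
s=cv2.imread('pics/scene0.png'); t=cv2.imread('pics/top0.png')
def z(im,x0,y0,x1,y1,f): return cv2.resize(im[y0:y1,x0:x1],None,fx=f,fy=f,interpolation=cv2.INTER_CUBIC)
cv2.imwrite('pics/za.png',z(s,280,165,390,240,7))
cv2.imwrite('pics/zb.png',z(s,90,125,240,235,5))
cv2.imwrite('pics/zc.png',np.vstack([z(t,150,150,250,215,6)]))
cv2.imwrite('pics/zd.png',z(t,265,160,365,220,7))
for q in ['slip_16_c','slip_22_c','slip_28_c']:
  for n in ['scene','top']:
    vision.get_image(n)
    for r in regions_of(q,n):
        m=r['mask'].astype(np.uint8); M=cv2.moments(m,True); print(q,n,round(r['confidence'],2),round(M['m10']/M['m00']),round(M['m01']/M['m00']),M['m00'])
E
```

```text
slip_16_c scene 0.88 101 177 540.0
slip_16_c scene 0.83 148 152 564.0
slip_16_c scene 0.57 141 195 539.0
slip_16_c top 0.87 385 219 401.0
slip_16_c top 0.68 306 246 544.0
slip_16_c top 0.54 347 243 275.0
slip_16_c top 0.53 348 196 331.0
slip_22_c scene 0.65 221 204 440.0
slip_22_c top 0.58 281 187 228.0
slip_28_c scene 0.63 182 200 543.0
slip_28_c top 0.36 194 182 143.0
```

View pics/za.png

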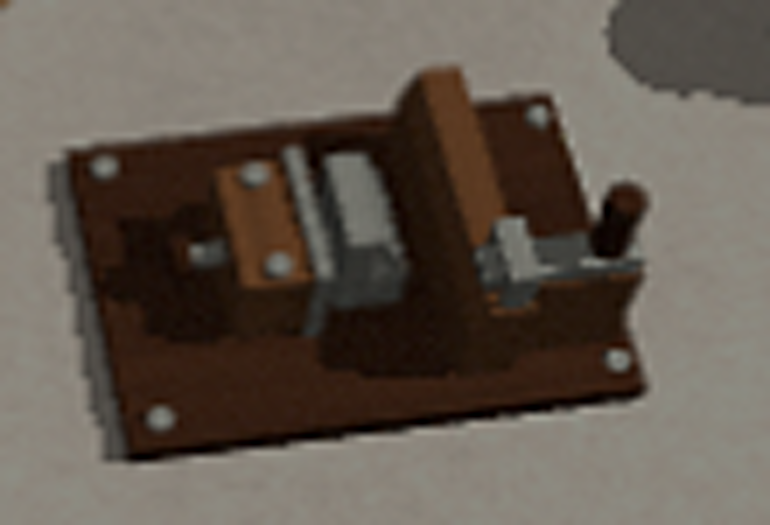

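View pics/zb.png

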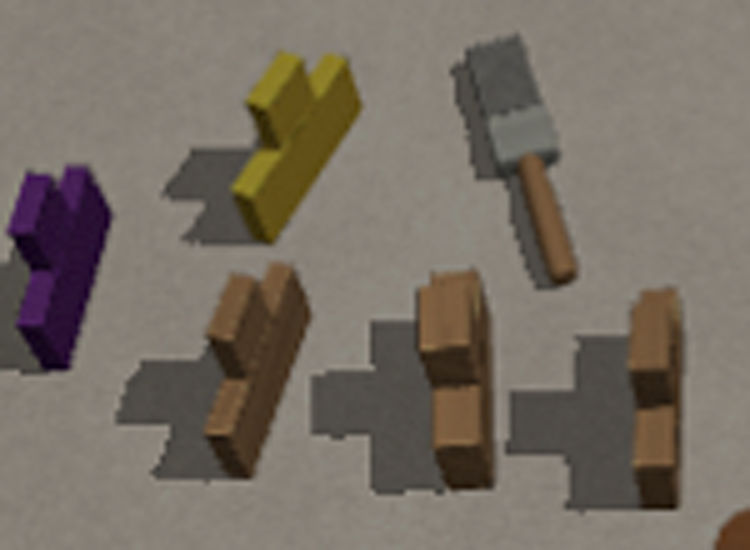

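View pics/zc.png

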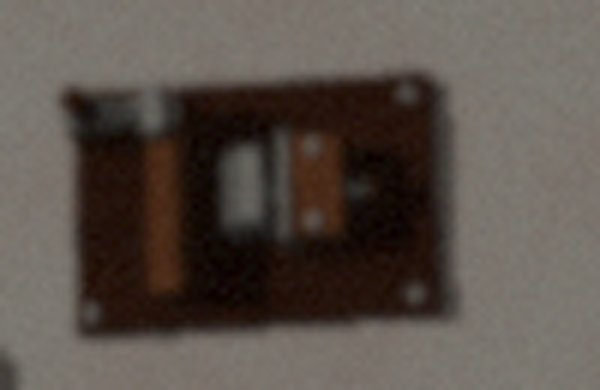

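View pics/zd.png

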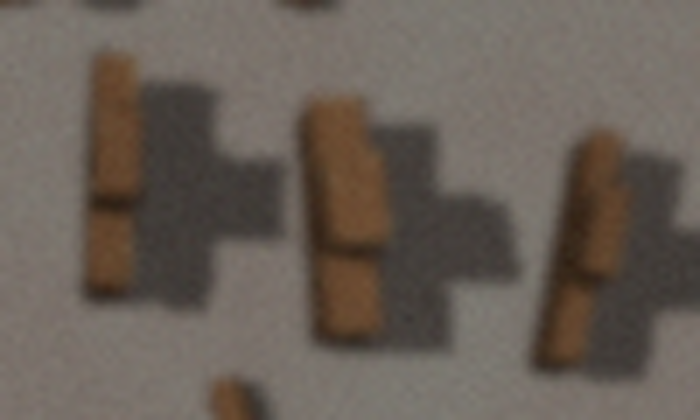

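```bash
python3 - <<'E'
from h import *
K,d,R,t=cam('wrist'); print(R.T[:,2],R.T[:,0]); o=monitor.get_obs()
Rt=cv2.Rodrigues(o['orientation'])[0]; print(Rt)
C=-R.T@t; print('cam in tool',Rt.T@(C-o['ee_pos']), 'R', (Rt.T@R.T).round(3))
# slips via top
from scipy.ndimage import label
im=cv2.imread('pics/top0.png')
for u in [(281,184),(314,191),(348,196)]: print(px2w([u],'top',70)[0].round(0))
for n in ['scene','top']:
  for q in ['slip_16_c','slip_22_c','slip_28_c']:
    vision.get_image(n)
    for r in place_of(q,n): print(q,n,round(r['confidence'],2),c2w(r['point'],n).round(0))
E
```

```text
[ 0.25333541 -0.06379704 -0.96527256] [ 2.43061625e-01  9.70010796e-01 -3.18773083e-04]
[[-9.70187910e-01  2.42353911e-01 -1.79762273e-05]
 [ 2.42353911e-01  9.70187910e-01  1.07087051e-05]
 [ 2.00356149e-05  6.03284725e-06 -1.00000000e+00]]
cam in tool [  70.28160692   -0.82681818 -163.26034892] R [[-0.001 -0.965 -0.261]
 [ 1.    -0.001 -0.001]
 [ 0.    -0.261  0.965]]
[ 543. -128.   70.]
[ 516. -240.   70.]
[ 496. -356.   70.]
slip_16_c scene 0.82 [ 500. -363.   48.]
slip_22_c scene 0.64 [ 549. -125.   50.]
slip_22_c scene 0.49 [565. 221.   1.]
slip_28_c scene 0.7 [ 520. -243.   48.]
slip_28_c scene 0.46 [ 723. -256.    1.]
slip_16_c top 0.85 [ 417. -491.   44.]
slip_16_c top 0.7 [ 501. -362.   44.]
slip_16_c top 0.69 [ 339. -348.   44.]
slip_22_c top 0.71 [ 546. -127.   43.]
slip_28_c top 0.83 [ 525. -242.   46.]
```

View pics/wrist0.png

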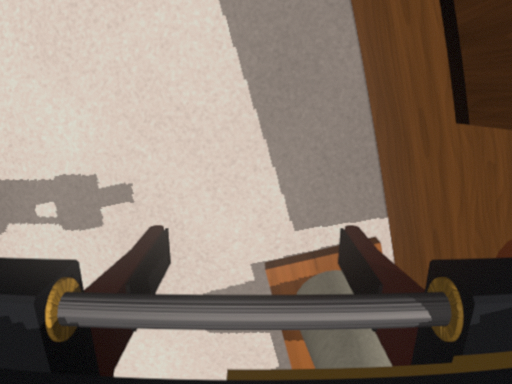

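>>> carry_out([
  [[0, 0, 7], [0, -40, 15], 87],
  [[0, 0, 14], [0, -80, 30], 87],
  [[0, 0, 17], [0, -120, 40], 87],
  [[0, 0, 17], [30, -150, 40], 87],
  [[0, 0, 17], [60, -177, 35], 87],
  [[0, 0, 17], [90, -204, 30], 87],
  [[0, 0, 17], [120, -230, 25], 87],
  [[0, 0, 17], [150, -256, 20], 87],
  [[0, 0, 17], [180, -282, 15], 87],
  [[0, 0, 17], [210, -308, 10], 87],
])

```text
t: 2.88
ee_pos: [362.7, 296.9, 232.9]
orientation: [-0.082, 3.14, 0.001]
ft_force: [0.1, 0.1, -0.5]
width: 87.2
```

>>> carry_out([
  [[0, 0, 0], [30, -26, -5], 87],
  [[0, 0, 0], [60, -52, -10], 87],
  [[0, 0, 0], [90, -70, -15], 87],
  [[0, 0, 0], [125, -82, -20], 87],
  [[0, 0, 0], [160, -83, -20], 87],
  [[0, 0, 0], [165, -83, -20], 87],
  [[0, 0, 0], [165, -83, -20], 87],
  [[0, 0, 0], [165, -83, -20], 87],
])

```text
t: 3.55
ee_pos: [525.6, 215.2, 212.2]
orientation: [0.081, -3.139, 0.0]
ft_force: [0.5, -0.5, 0.3]
width: 87.3
```

```bash
python3 - <<'E'
from h import *
o=monitor.get_obs(); print(o['t'],o['ee_pos'],o['orientation'])
im=shot('wrist','w1')
for q in ['gap_face','bolt_knob','clamp','plunger']:
    try:
        for r in place_of(q,'wrist'): print(q,round(r['confidence'],2),c2w(r['point'],'wrist').round(1))
    except Exception as e: print(q,e)
E
```

```text
3.55 [525.57972419 215.23090743 212.24938562] [ 8.09538117e-02 -3.13909418e+00  4.84486139e-04]
gap_face 0.65 [564.3 218.4  15.1]
bolt_knob 0.68 [607.8 273.7 100. ]
clamp 0.67 [561.9 221.6   1.4]
plunger it knows: bobbin, bolt_knob, brush, clamp, gap_face, jar, shuttle, slip_16, slip_22, slip_28
```

View pics/w1.png

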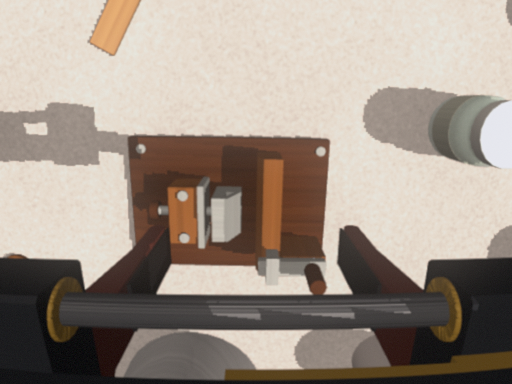

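```bash
python3 - <<'E'
from h import *
im=cv2.imread('pics/w1.png')
c=im[130:290,125:335]
c=np.clip((c/255.)**0.5*255,0,255).astype(np.uint8)
cv2.imwrite('pics/w1z.png',cv2.resize(c,(798,608)[:2] if 0 else (787,600),interpolation=cv2.INTER_CUBIC))
E
```

```text
(no output)
```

View pics/w1z.png

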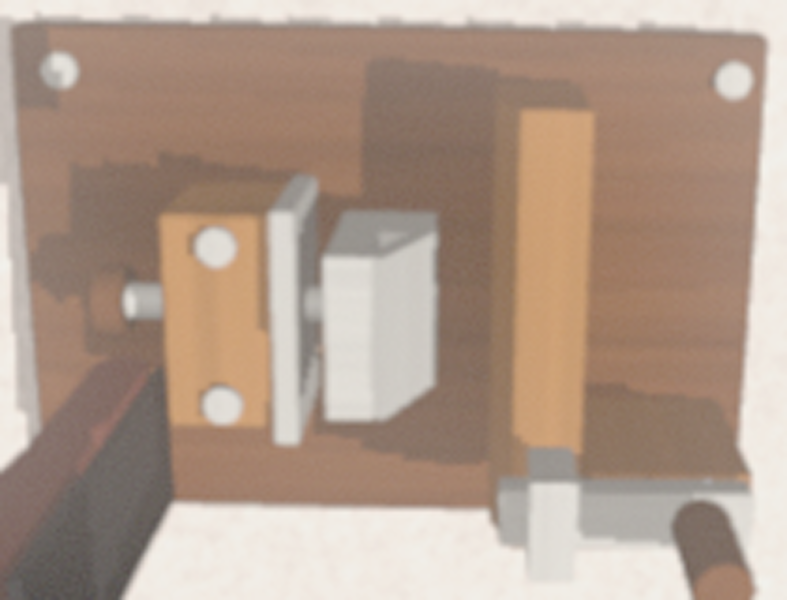

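```bash
python3 - <<'E'
from h import *
f=3.748
def p(x,y): return (125+x/f,130+y/f)
print('nose', px2w([p(437,212+10),p(437,385)],'wrist',38).round(1), px2w([p(437,212+10),p(437,385)],'wrist',12).round(1))
for z in (12,46): print('cheek face',z, px2w([p(495,130),p(491,300),p(489,440)],'wrist',z).round(1))
print('cheek top L', px2w([p(519,112),p(513,440)],'wrist',62).round(1))
print('cheek top R', px2w([p(593,112),p(584,440)],'wrist',62).round(1))
print('board corners', px2w([p(15,30),p(765,40)],'wrist',12).round(1))
print('plunger top', px2w([p(325,255),p(380,255),p(325,418),p(380,418)],'wrist',64).round(1))
E
```

```text
nose [[540.8 202.8  38. ]
 [588.5 204.8  38. ]] [[547.5 202.2  12. ]
 [598.8 204.4  12. ]]
cheek face 12 [[519.1 217.7  12. ]
 [570.7 219.4  12. ]
 [616.1 221.2  12. ]]
cheek face 46 [[513.1 217.1  46. ]
 [559.9 218.6  46. ]
 [601.1 220.3  46. ]]
cheek top L [[505.5 222.5  62. ]
 [593.7 226.2  62. ]]
cheek top R [[504.5 240.9  62. ]
 [592.7 245.2  62. ]]
board corners [[496.9  78.3  12. ]
 [488.9 293.3  12. ]]
plunger top [[544.4 175.3  64. ]
 [543.6 189.3  64. ]
 [589.2 176.1  64. ]
 [588.4 190.7  64. ]]
```

The wrist picture gives the nose edge at zoom column 437 and the cheek face at zoom column 491. That makes the gap about 15 mm, with a clamp yaw of about 2.3°. The 22 mm slip should go fully down and push the plunger back about 7 mm, whereas the 16 mm slip would be marginal at about 0.7 mm. I'll look at the 22 mm slip next.

>>> carry_out([
  [[0, 0, 0], [0, -41, 0], 87],
  [[0, 0, 0], [0, -82, 0], 87],
  [[0, 0, 0], [0, -123, 0], 87],
  [[0, 0, 0], [0, -164, 0], 87],
  [[0, 0, 0], [0, -205, 0], 87],
  [[0, 0, 0], [0, -246, 0], 87],
  [[0, 0, 0], [0, -287, 0], 87],
  [[0, 0, 0], [-10, -328, 0], 87],
  [[0, 0, 0], [-15, -341, 0], 87],
  [[0, 0, 0], [-15, -341, 0], 87],
])

```text
t: 4.58
ee_pos: [510.0, -127.9, 212.9]
orientation: [0.077, -3.14, 0.001]
ft_force: [0.2, 0.4, 0.2]
width: 86.9
```

```bash
python3 - <<'E'
from h import *
o=monitor.get_obs(); print(o['t'],o['ee_pos'],o['orientation'],o['qvel'].round(3))
im=shot('wrist','w2')
for q in ['slip_22_c','slip_28_c']:
    for r in place_of(q,'wrist'): print(q,round(r['confidence'],2),c2w(r['point'],'wrist').round(1))
c=im[90:250,150:360,::-1]
cv2.imwrite('pics/w2z.png',cv2.resize(c,(787,600),interpolation=cv2.INTER_CUBIC))
E
```

```text
4.5833 [ 510.01312643 -127.88205687  212.92550008] [ 7.66626647e-02 -3.14045577e+00  8.00772354e-04] [ 0.066  0.003 -0.005  0.023  0.002  0.054]
slip_22_c 0.67 [ 550.3 -123.2   47.4]
slip_28_c 0.89 [ 525.2 -237.7   46.3]
```

View pics/w2.png

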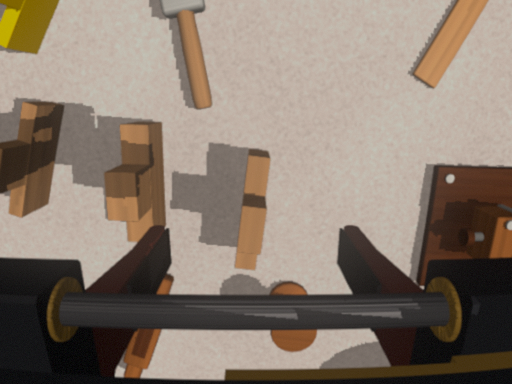

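View pics/w2z.png

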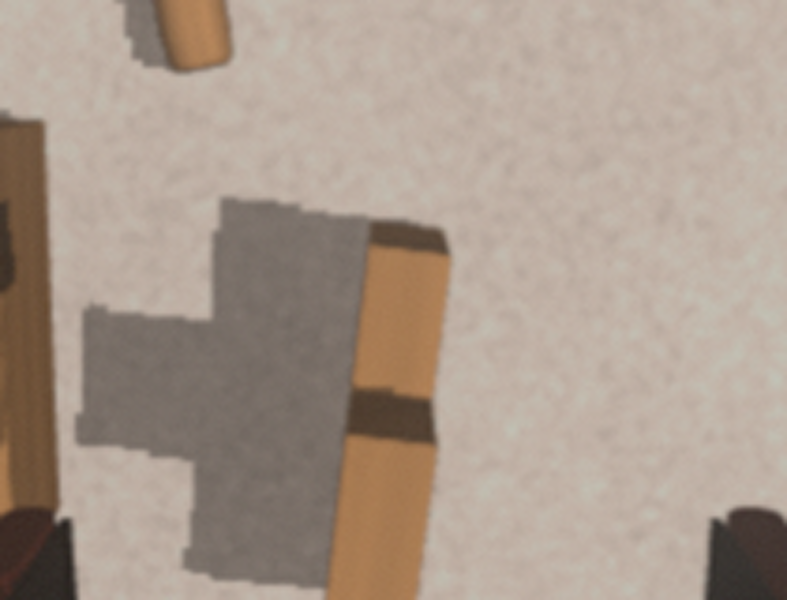

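```bash
python3 - <<'E'
from h import *
f=3.748
def p(x,y): return (150+x/f,90+y/f)
im=cv2.imread('pics/w2.png')
cv2.imwrite('pics/w2y.png',cv2.resize(im[190:290,200:300],(600,600),interpolation=cv2.INTER_CUBIC))
a=px2w([p(370,247),p(450,256)],'wrist',52); b=px2w([p(346,434),p(436,441)],'wrist',94)
print(a.round(1),b.round(1))
# edge directions at z=52 right edge, z=94
print(px2w([p(450,256),p(434,397)],'wrist',52).round(1))
print(px2w([p(346,434),p(329,590),p(436,441),p(419,590)],'wrist',94).round(1))
E
```

```text
[[ 490.3 -131.9   52. ]
 [ 491.6 -111.3   52. ]] [[ 527.7 -135.    94. ]
 [ 528.3 -114.1   94. ]]
[[ 491.6 -111.3   52. ]
 [ 529.2 -113.1   52. ]]
[[ 527.7 -135.    94. ]
 [ 567.  -137.5   94. ]
 [ 528.3 -114.1   94. ]
 [ 565.9 -115.9   94. ]]
```

View pics/w2y.png

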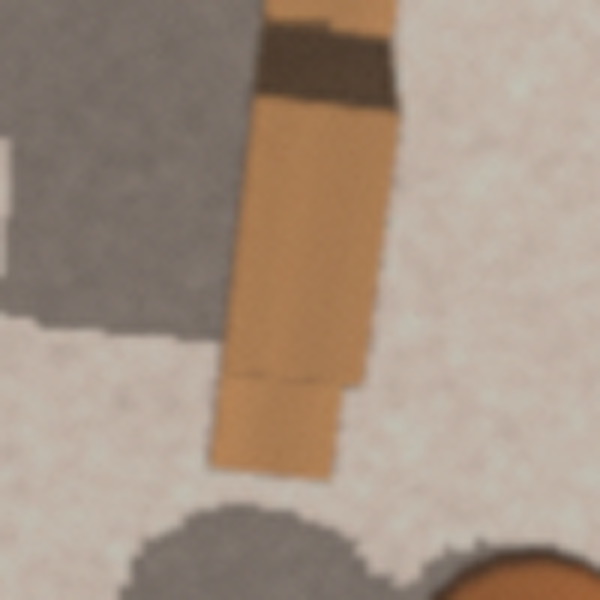

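```bash
python3 - <<'E'
from h import *
def p(x,y): return (200+x/6,190+y/6)
print(px2w([p(255,95),p(398,107),p(222,374),p(363,386)],'wrist',94).round(1))
print(px2w([p(211,467),p(332,479)],'wrist',52).round(1))
E
```

```text
[[ 527.7 -134.9   94. ]
 [ 528.5 -114.1   94. ]
 [ 571.9 -138.    94. ]
 [ 572.8 -116.7   94. ]]
[[ 609.4 -140.5   52. ]
 [ 610.6 -119.2   52. ]]
```

>>> carry_out([
  [[0, 0, -5], [25, 0, -20], 87],
  [[0, 0, -7], [39, 0, -45], 87],
  [[0, 0, -7], [39, 0, -80], 87],
  [[0, 0, -7], [39, 0, -115], 80],
  [[0, 0, -7], [39, 0, -140], 60],
  [[0, 0, -7], [39, 0, -150], 40],
  [[0, 0, -7], [39, 0, -150], 30],
  [[0, 0, -7], [39, 0, -150], 15],
  [[0, 0, -7], [39, 0, -150], 10],
  [[0, 0, -7], [39, 0, -150], 10],
])

```text
t: 5.57
ee_pos: [551.9, -125.7, 64.6]
orientation: [0.11, 3.136, -0.001]
ft_force: [-0.2, 0.1, 0.6]
width: 44.2
```

```bash
python3 - <<'E'
from h import *
o=monitor.get_obs(); print(o['t'],o['ee_pos'],o['orientation'],o['width'],o['ft_force'])
im=shot('wrist','w3')
E
```

```text
5.5667 [ 551.86831387 -125.67917141   64.57096069] [ 1.09558714e-01  3.13642000e+00 -1.05269602e-03] 44.20213321535582 [-0.21835951  0.13320149  0.64193171]
```

View pics/w3.png

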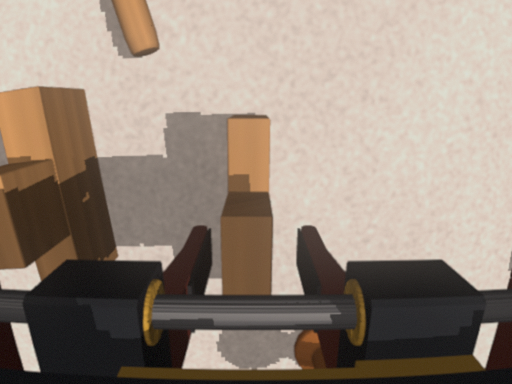

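The fingers straddle the tab (222–272, 195), which sits about 2–3 mm to the -y side of centre. I'll nudge across and close.

>>> carry_out([
  [[0, 0, 0], [-1, -2, -1], 40],
  [[0, 0, 0], [-1, -2, -1], 10],
  [[0, 0, 0], [-1, -2, -1], 10],
  [[0, 0, 0], [-1, -2, -1], 10],
  [[0, 0, 0], [-1, -2, -1], 10],
  [[0, 0, 0], [-1, -2, -1], 10],
])

```text
t: 6.12
ee_pos: [549.4, -127.8, 61.8]
orientation: [-0.11, -3.14, 0.0]
ft_force: [-1.4, -1.0, 2.7]
width: 22.1
```

```bash
python3 - <<'E'
from h import *
o=monitor.get_obs(); print(o['t'],o['ee_pos'],o['orientation'],o['width'],o['ft_force'])
im=shot('wrist','w4')
E
```

```text
6.1167 [ 549.41051339 -127.76017225   61.78845309] [-1.10416496e-01 -3.13958633e+00  1.47335863e-04] 22.055153944835816 [-1.44514515 -1.03454221  2.66806307]
```

View pics/w4.png

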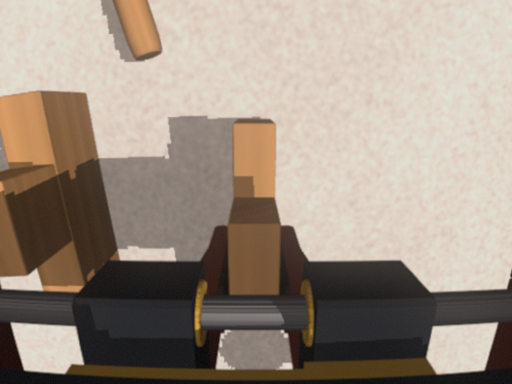

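Gripped at 22.1 mm. I'll lift and carry it to above the gap.

>>> carry_out([
  [[0, 0, 0], [0, 0, 30], 10],
  [[0, 0, 0], [0, 0, 65], 10],
  [[0, 0, 2], [0, 20, 95], 10],
  [[0, 0, 4], [0, 55, 100], 10],
  [[0, 0, 6], [3, 92, 100], 10],
  [[0, 0, 6.3], [6, 130, 100], 10],
  [[0, 0, 6.3], [9, 168, 100], 10],
  [[0, 0, 6.3], [12, 206, 100], 10],
  [[0, 0, 6.3], [15, 244, 100], 10],
  [[0, 0, 6.3], [15, 282, 100], 10],
])

```text
t: 7.0
ee_pos: [564.4, 156.3, 161.5]
orientation: [-0.062, 3.141, 0.0]
ft_force: [1.1, -0.6, -0.3]
width: 22.1
```

>>> carry_out([
  [[0, 0, 0], [0, 30, 0], 10],
  [[0, 0, 0], [0, 48, -2], 10],
  [[0, 0, 0], [0, 52, -5], 10],
  [[0, 0, 0], [0, 52, -5], 10],
  [[0, 0, 0], [0, 52, -5], 10],
  [[0, 0, 0], [0, 52, -5], 10],
])

```text
t: 7.5
ee_pos: [564.3, 205.1, 156.4]
orientation: [0.061, -3.14, 0.001]
ft_force: [0.2, -0.6, -1.3]
width: 21.5
```

```bash
python3 - <<'E'
from h import *
o=monitor.get_obs(); print(o['t'],o['ee_pos'],o['orientation'],o['width'],o['ft_force'],o['qvel'].round(3))
im=shot('wrist','w5'); s=shot('scene','s5')
cv2.imwrite('pics/s5z.png',cv2.resize(s[140:250,260:400,::-1],None,fx=5,fy=5,interpolation=cv2.INTER_CUBIC))
E
```

```text
7.5 [564.27446706 205.10567115 156.42372336] [ 6.07917342e-02 -3.14023488e+00  8.00190922e-04] 21.53023884919073 [ 0.22636599 -0.62051588 -1.32835064] [-0.006 -0.006 -0.004  0.003 -0.001  0.003]
```

View pics/w5.png

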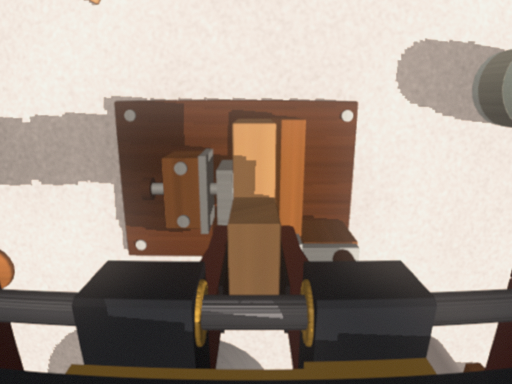

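View pics/s5z.png

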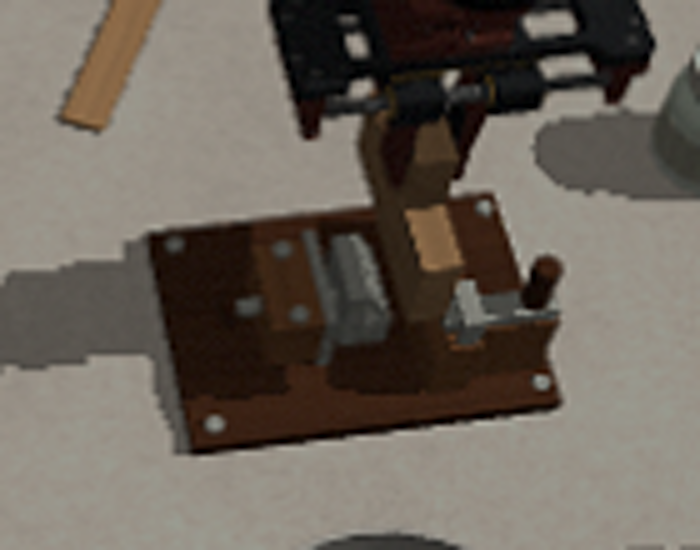

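```bash
python3 - <<'E'
from h import *
im=cv2.imread('pics/w5.png')
c=np.clip((im[90:260,200:320]/255.)**0.6*255,0,255).astype(np.uint8)
cv2.imwrite('pics/w5z.png',cv2.resize(c,None,fx=3.5*1.0,fy=3.5,interpolation=cv2.INTER_CUBIC))
def P(x,y): return (200+x/3.5,90+y/3.5)
print('model cheek topL px',w2px([[505.5,222.5,62],[593.7,226.2,62]],'wrist').round(1), 'topR', w2px([[504.5,240.9,62],[592.7,245.2,62]],'wrist').round(1))
E
```

```text
model cheek topL px [[281.8 120.1]
 [280.  231.2]] topR [[306.4 119.8]
 [303.4 230.9]]
```

View pics/w5z.png

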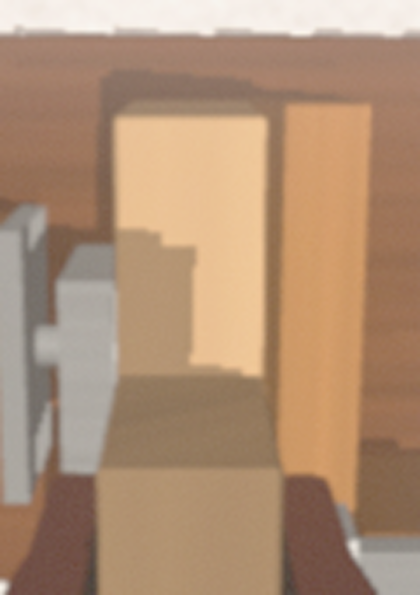

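```bash
python3 - <<'E'
from h import *
def P(x,y): return (200+x/3.5,90+y/3.5)
z=156.4-61.8
print(px2w([P(114,115),P(268,117)],'wrist',z+52).round(1), px2w([P(97,467),P(280,467)],'wrist',z+94).round(1))
print('cheek near end',px2w([P(285,104),P(371,104)],'wrist',62).round(1))
E
```

```text
[[504.  191.  146.6]
 [503.5 213.1 146.6]] [[542.2 192.4 188.6]
 [541.4 213.9 188.6]]
cheek near end [[505.2 222.2  62. ]
 [504.4 240.6  62. ]]
```

>>> carry_out([
  [[0, 0, 0], [0.5, 1.5, -10], 10],
  [[0, 0, 0], [0.5, 1.5, -25], 10],
  [[0, 0, 0], [0.5, 1.5, -36], 10],
  [[0, 0, 0], [0.5, 1.5, -42], 10],
  [[0, 0, 0], [0.5, 1.5, -48], 10],
  [[0, 0, 0], [0.5, 1.5, -53], 10],
  [[0, 0, 0], [0.5, 1.5, -56], 10],
  [[0, 0, 0], [0.5, 1.5, -56], 10],
])

```text
t: 8.27
ee_pos: [565.2, 208.1, 100.4]
orientation: [-0.062, 3.14, 0.0]
ft_force: [1.2, 2.7, -1.1]
width: 21.8
```

```bash
python3 - <<'E'
from h import *
o=monitor.get_obs(); print(o['t'],o['ee_pos'],o['orientation'],o['width'],o['ft_force'],o['moment'],o['qvel'].round(3))
im=shot('wrist','w6')
c=np.clip((im[90:260,160:320,::-1]/255.)**0.6*255,0,255).astype(np.uint8)
cv2.imwrite('pics/w6z.png',cv2.resize(c,None,fx=3.5*1.0,fy=3.5,interpolation=cv2.INTER_CUBIC))
E
```

```text
8.2667 [565.2222361  208.08152914 100.40515004] [-6.22963010e-02  3.14046501e+00  4.80988518e-04] 21.814784437077794 [ 1.23819833  2.6541576  -1.1108683 ] [ 0.56921956 -0.09744182 -0.02917016] [ 0.002 -0.007 -0.002  0.002  0.011 -0.001]
```

View pics/w6z.png

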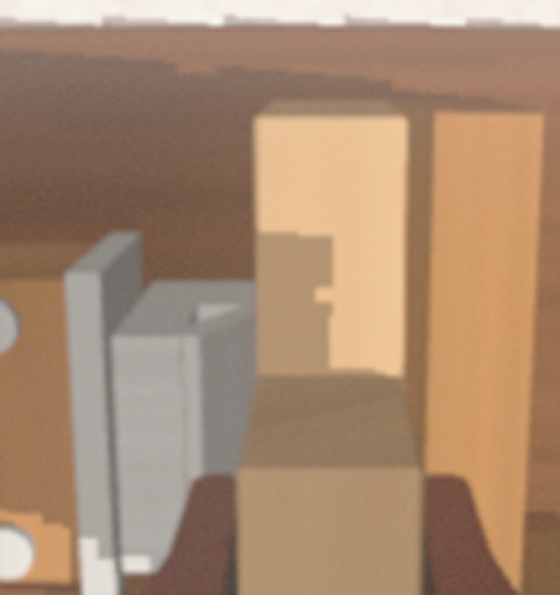

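The spring force (+2.7 N in y) shows the plunger is being pushed back, and the slip is parallel and clear of the cheek. I'll press on down.

>>> carry_out([
  [[0, 0, 0], [0, 0, -5], 10],
  [[0, 0, 0], [0, 0, -10], 10],
  [[0, 0, 0], [0, 0, -15], 10],
  [[0, 0, 0], [0, 0, -20], 10],
  [[0, 0, 0], [0, 0, -24], 10],
  [[0, 0, 0], [0, 0, -26], 10],
  [[0, 0, 0], [0, 0, -27.5], 10],
  [[0, 0, 0], [0, 0, -27.5], 10],
])

```text
t: 8.98
ee_pos: [564.5, 207.8, 73.8]
orientation: [0.062, -3.14, 0.0]
ft_force: [-4.4, 1.2, 9.6]
width: 21.4
```

```bash
python3 - <<'E'
from h import *
o=monitor.get_obs(); print(o['t'],o['ee_pos'],o['orientation'],o['width'],o['ft_force'],o['moment'],o['qvel'].round(3))
im=shot('wrist','w7')
c=np.clip((im[70:240,160:320,::-1]/255.)**0.6*255,0,255).astype(np.uint8)
cv2.imwrite('pics/w7z.png',cv2.resize(c,None,fx=3.5*1.0,fy=3.5,interpolation=cv2.INTER_CUBIC))
E
```

```text
8.9833 [564.50809475 207.81992037  73.78706652] [ 6.24548425e-02 -3.13995225e+00  4.51930893e-04] 21.434962034623325 [-4.43918289  1.2274453   9.5655327 ] [ 0.39903566  0.56449166 -0.06908762] [-0.    -0.002  0.001  0.001 -0.006  0.   ]
```

View pics/w7z.png

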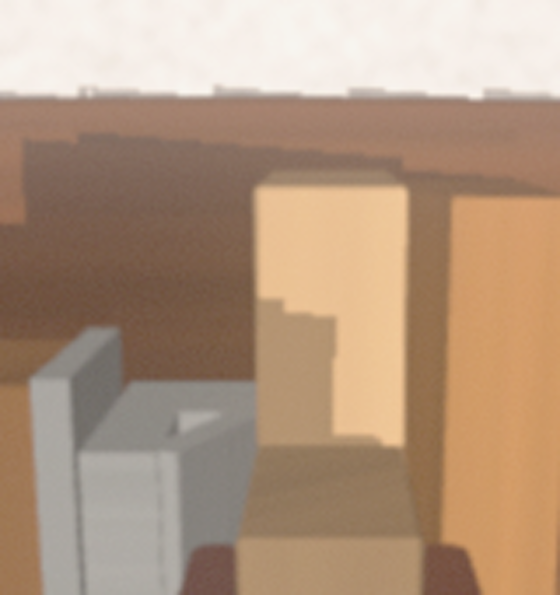

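>>> carry_out([
  [[0, 0, 0], [0, 0, 0.5], 35],
  [[0, 0, 0], [0, 0, 0.5], 50],
  [[0, 0, 0], [0, 0, 0.5], 60],
  [[0, 0, 0], [0, 0, 0.5], 60],
  [[0, 0, 0], [0, 0, 20], 60],
  [[0, 0, 0], [0, 0, 55], 60],
  [[0, 0, 0], [0, 0, 90], 60],
  [[0, 0, 0], [0, 0, 110], 60],
  [[0, 0, 0], [0, 0, 110], 60],
  [[0, 0, 0], [0, 0, 110], 60],
])

```text
t: 9.87
ee_pos: [565.6, 207.9, 184.2]
orientation: [-0.062, 3.139, 0.001]
ft_force: [0.1, 0.4, -0.9]
width: 60.2
```

```bash
python3 - <<'E'
from h import *
o=monitor.get_obs(); print(o['t'],o['ee_pos'],o['orientation'],o['width'],o['ft_force'],o['moment'],o['qvel'].round(3))
im=shot('wrist','w8')
for q in ['gap_face','bolt_knob','slip_22_c']:
    for r in place_of(q,'wrist'): print(q,round(r['confidence'],2),c2w(r['point'],'wrist').round(1))
c=np.clip((im[70:300,140:370,::-1]/255.)**0.6*255,0,255).astype(np.uint8)
cv2.imwrite('pics/w8z.png',cv2.resize(c,None,fx=2.6,fy=2.6,interpolation=cv2.INTER_CUBIC))
s=shot('scene','s8'); cv2.imwrite('pics/s8z.png',cv2.resize(s[140:250,260:400,::-1],None,fx=5,fy=5,interpolation=cv2.INTER_CUBIC))
E
```

```text
9.8667 [565.56369985 207.91713306 184.19291315] [-6.22714633e-02  3.13863031e+00  8.91272475e-04] 60.208148170075006 [ 0.09673243  0.44201356 -0.89908519] [-0.00372924  0.00314488 -0.03030157] [ 0.     0.037  0.034  0.002 -0.008 -0.002]
bolt_knob 0.86 [605.3 277.9  93.9]
bolt_knob 0.49 [463.4 436.2  -2.7]
slip_22_c 0.25 [ 6.757e+02 -7.480e+01  4.000e-01]
```

View pics/w8z.png

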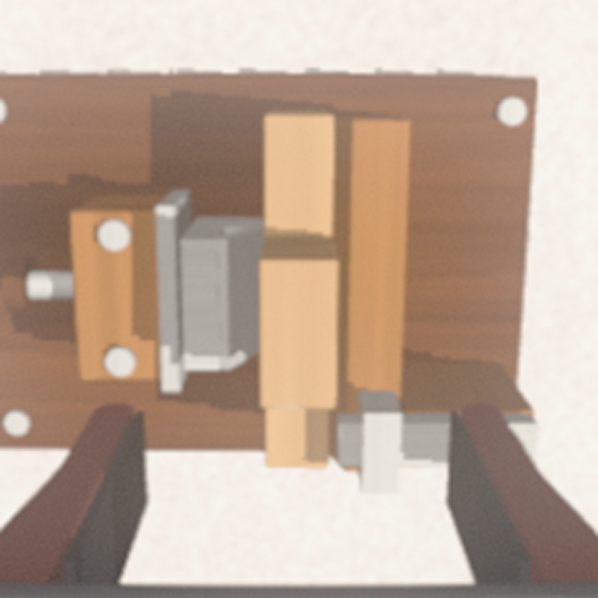

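View pics/s8z.png

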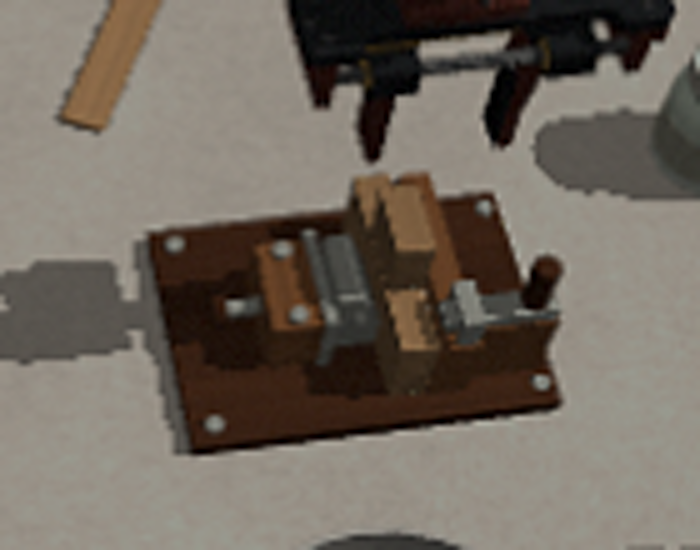

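```bash
python3 - <<'E'
from h import *
def P(x,y): return (140+x/2.6,70+y/2.6)
print(px2w([P(264,114),P(334,115),P(266,465),P(328,466)],'wrist',64).round(1))
print(px2w([P(261,258),P(338,259),P(261,405),P(336,407)],'wrist',106).round(1))
print('cheek topL',px2w([P(353,121),P(348,390)],'wrist',62).round(1))
for n in ['scene','top']:
    vision.get_image(n)
    for q in ['bolt_knob','slip_22_c']:
        for r in place_of(q,n): print(n,q,round(r['confidence'],2),c2w(r['point'],n).round(1))
E
```

```text
[[501.9 193.8  64. ]
 [501.4 215.6  64. ]
 [619.7 198.   64. ]
 [619.3 219.4  64. ]]
[[539.5 195.7 106. ]
 [538.9 216.8 106. ]
 [582.3 196.9 106. ]
 [582.1 218.5 106. ]]
cheek topL [[503.  221.7  62. ]
 [592.  224.9  62. ]]
scene bolt_knob 0.66 [ 348.3 -205.3   -2.9]
scene bolt_knob 0.62 [671.1 -77.3   4.1]
scene bolt_knob 0.46 [605.4 272.6 101.1]
scene slip_22_c 0.86 [564.1 209.8  57.2]
top slip_22_c 0.36 [562.9 209.   55.6]
```

The slip is down and against the cheek: its face is at y≈217.6 against the cheek's ≈218.2, and its ends are level to about 1–2 mm. Next is the bolt: close the fingers and come down on the +y side of the knob.

>>> carry_out([
  [[0, 0, 0], [15, 35, 0], 30],
  [[0, 0, 0], [29, 70, 0], 0],
  [[0, 0, 0], [40, 101, 0], 0],
  [[0, 0, 0], [40, 103, 0], 0],
  [[0, 0, 0], [40, 103, -20], 0],
  [[0, 0, 0], [40, 103, -50], 0],
  [[0, 0, 0], [40, 103, -80], 0],
  [[0, 0, 0], [40, 103, -92], 0],
  [[0, 0, 0], [40, 103, -92], 0],
])

```text
t: 11.17
ee_pos: [602.6, 309.4, 87.7]
orientation: [0.062, -3.135, 0.005]
ft_force: [-0.1, -0.4, 0.1]
width: 3.4
```

```bash
python3 - <<'E'
from h import *
o=monitor.get_obs(); print(o['t'],o['ee_pos'],o['orientation'],o['width'],o['ft_force'],o['qvel'].round(3))
im=shot('wrist','w9')
s=shot('scene','s9'); cv2.imwrite('pics/s9z.png',cv2.resize(s[140:250,270:410,::-1],None,fx=5,fy=5,interpolation=cv2.INTER_CUBIC))
E
```

```text
11.1667 [602.56846422 309.40437072  87.66331021] [ 0.06213034 -3.13503366  0.00451277] 3.421758455183851 [-0.13669875 -0.3986527   0.09771768] [-0.002 -0.051 -0.043  0.002  0.04   0.001]
```

View pics/w9.png

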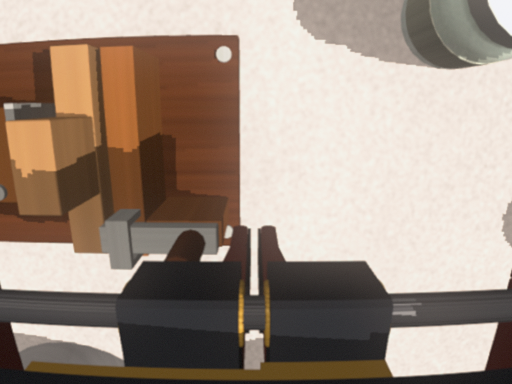

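View pics/s9z.png

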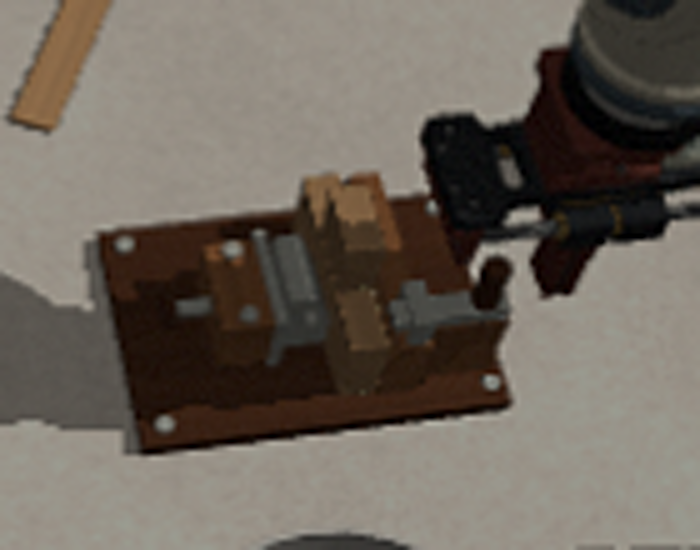

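```bash
python3 - <<'E'
from h import *
for P in [[606,274,113],[606,274,77],[598,274,113],[604.5,309.4,90],[604.5,298,90]]: print(P,w2px([P],'wrist').round(0))
im=cv2.imread('pics/w9.png'); cv2.imwrite('pics/w9z.png',cv2.resize(im[180:300,90:290],(800,480),interpolation=cv2.INTER_CUBIC))
E
```

```text
[606, 274, 113] [[176. 261.]]
[606, 274, 77] [[190. 232.]]
[598, 274, 113] [[176. 245.]]
[604.5, 309.4, 90] [[253. 241.]]
[604.5, 298, 90] [[232. 240.]]
```

View pics/w9z.png

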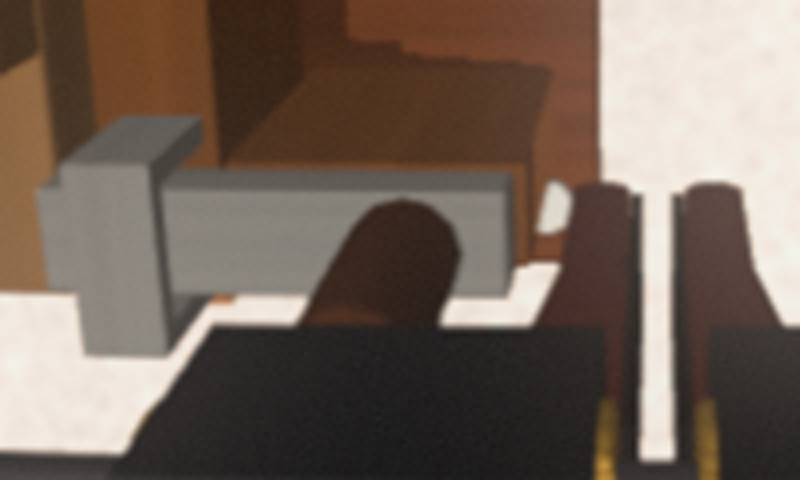

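>>> carry_out([
  [[0, 0, 0], [2, -6, 0], 0],
  [[0, 0, 0], [2, -11, 0], 0],
  [[0, 0, 0], [2, -15, 0], 0],
  [[0, 0, 0], [2, -19, 0], 0],
  [[0, 0, 0], [2, -23, 0], 0],
  [[0, 0, 0], [2, -27, 0], 0],
  [[0, 0, 0], [2.5, -31, 0], 0],
  [[0, 0, 0], [2.5, -35, 0], 0],
  [[0, 0, 0], [2.5, -38, 0], 0],
  [[0, 0, 0], [2.5, -38, 0], 0],
])

```text
t: 12.1
ee_pos: [607.4, 272.1, 91.1]
orientation: [0.062, -3.141, 0.001]
ft_force: [-0.5, 0.3, 0.2]
width: 0.5
```

```bash
python3 - <<'E'
from h import *
o=monitor.get_obs(); print(o['t'],o['ee_pos'],o['width'],o['ft_force'])
im=shot('wrist','w10')
cv2.imwrite('pics/w10z.png',cv2.resize(im[180:300,90:290,::-1],(800,480),interpolation=cv2.INTER_CUBIC))
E
```

```text
12.1 [607.37046125 272.11185316  91.05930016] 0.5012678848285396 [-0.54244225  0.32442452  0.2008401 ]
```

View pics/w10z.png

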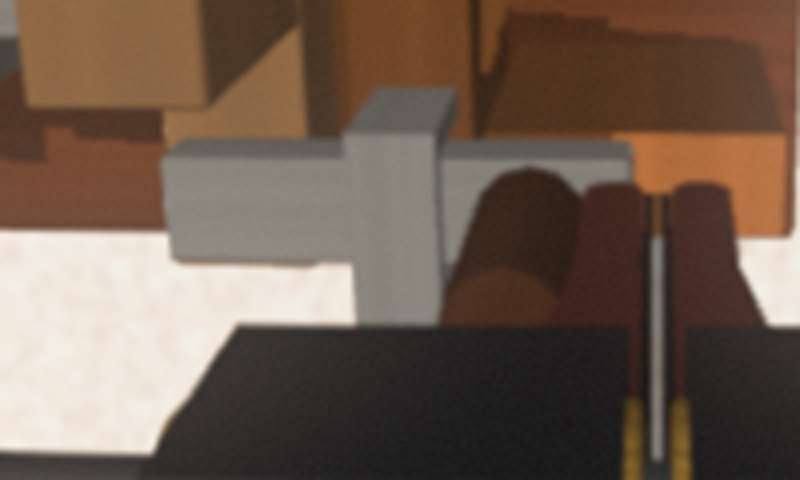

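The bolt nose is now over the slip's end (zoom 165–345, row 200). I'll continue gently until the force shows the stop.

>>> carry_out([
  [[0, 0, 0], [0, -2, 0], 0],
  [[0, 0, 0], [0, -4, 0], 0],
  [[0, 0, 0], [0, -6, 0], 0],
  [[0, 0, 0], [0, -7, 0], 0],
  [[0, 0, 0], [0, -7, 0], 0],
  [[0, 0, 0], [0, -7, 0], 0],
])

```text
t: 12.65
ee_pos: [607.3, 267.7, 91.1]
orientation: [-0.062, 3.141, 0.004]
ft_force: [-0.0, 8.9, -2.9]
width: 0.2
```

```bash
python3 - <<'E'
from h import *
o=monitor.get_obs(); print(o['t'],o['ee_pos'],o['width'],o['ft_force'])
im=shot('wrist','w11')
cv2.imwrite('pics/w11z.png',cv2.resize(im[180:300,90:290,::-1],(800,480),interpolation=cv2.INTER_CUBIC))
E
```

```text
12.65 [607.33730598 267.70606631  91.05813384] 0.2411932606631078 [-0.04703169  8.89180885 -2.89735737]
```

View pics/w11z.png

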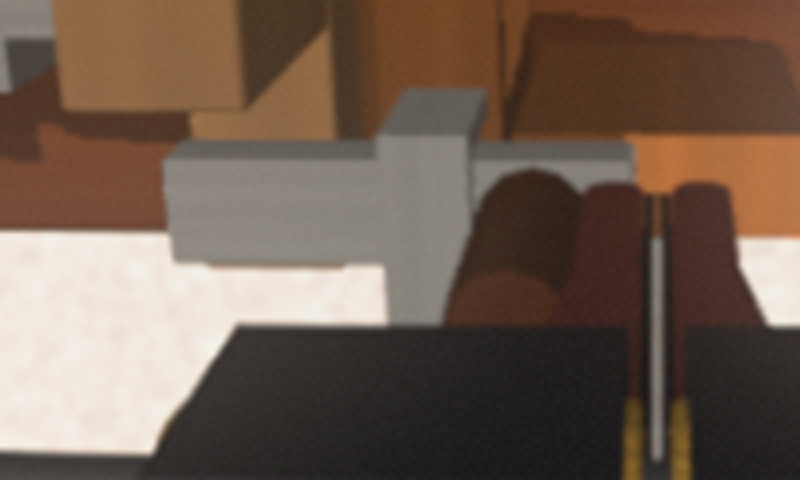

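The force of 8.9 N shows the bolt has hit a stop. I'll back off, rise and check.

>>> carry_out([
  [[0, 0, 0], [0, 4, 0], 0],
  [[0, 0, 0], [0, 15, 0], 0],
  [[0, 0, 0], [0, 35, 0], 0],
  [[0, 0, 0], [0, 40, 20], 0],
  [[0, 0, 0], [-10, 35, 55], 0],
  [[0, 0, 0], [-30, 10, 90], 0],
  [[0, 0, 0], [-55, -20, 110], 0],
  [[0, 0, 0], [-80, -45, 120], 0],
  [[0, 0, 0], [-85, -50, 120], 0],
  [[0, 0, 0], [-85, -50, 120], 0],
])

```text
t: 13.53
ee_pos: [521.2, 214.6, 212.3]
orientation: [-0.06, 3.14, -0.0]
ft_force: [1.1, 0.1, 0.7]
width: 0.7
```

>>> carry_out([
  [[0, 0, 0], [0, 0, 0], 0],
  [[0, 0, 0], [0, 0, 0], 0],
])

```text
t: 13.7
ee_pos: [523.4, 216.8, 210.7]
orientation: [-0.063, 3.141, 0.0]
ft_force: [0.0, 0.0, 0.3]
width: 0.7
```

```bash
python3 - <<'E'
from h import *
o=monitor.get_obs(); print(o['t'],o['ee_pos'],o['width'],o['ft_force'],o['qvel'].round(3))
im=shot('wrist','w12')
c=np.clip((im[70:300,140:390,::-1]/255.)**0.7*255,0,255).astype(np.uint8)
cv2.imwrite('pics/w12z.png',cv2.resize(c,None,fx=2.6,fy=2.6,interpolation=cv2.INTER_CUBIC))
s=shot('scene','s12')
for q in ['slip_16_c','slip_22_c','slip_28_c','bolt_knob','bobbin_a','shuttle','brush','jar']:
    for r in place_of(q,'scene'): print(q,round(r['confidence'],2),c2w(r['point'],'scene').round(0))
E
```

```text
13.7 [523.39809879 216.76365174 210.74396587] 0.6678994401712253 [0.04388549 0.01614379 0.29018494] [ 0.006  0.016 -0.005  0.002  0.001 -0.002]
slip_16_c 0.97 [ 338. -348.   48.]
slip_16_c 0.82 [ 497. -365.   50.]
slip_16_c 0.72 [ 419. -491.   51.]
slip_16_c 0.66 [463. 441.   2.]
slip_22_c 0.89 [564. 208.  60.]
slip_22_c 0.73 [568. 222.  12.]
slip_28_c 0.8 [ 519. -248.   48.]
bolt_knob 0.59 [606. 248. 102.]
bobbin_a 0.64 [ 674. -425.    1.]
bobbin_a 0.56 [672. -78.   1.]
shuttle 0.94 [ 722. -256.   -1.]
shuttle 0.72 [ 500. -362.   48.]
brush 0.56 [ 351. -204.   -3.]
jar 0.83 [462. 442.   2.]
```

View pics/w12z.png

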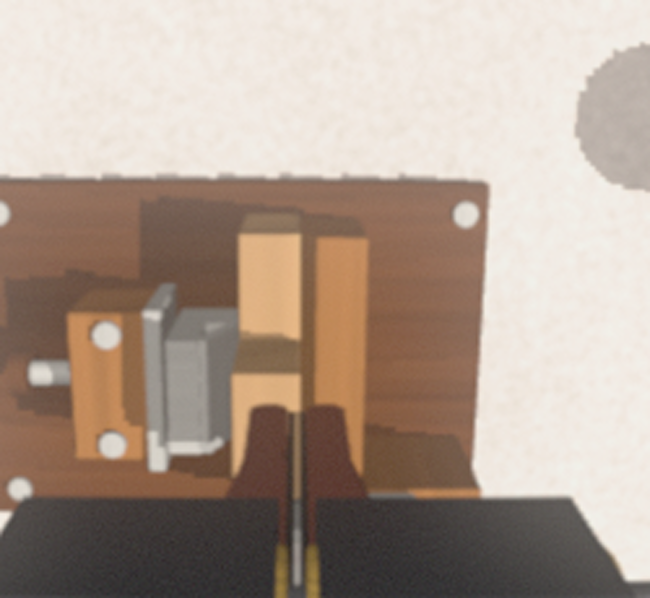

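View pics/s12.png

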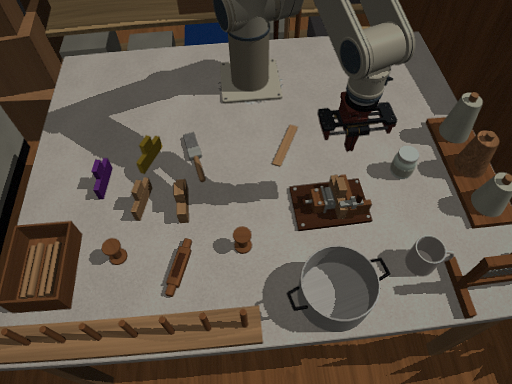

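```bash
python3 - <<'E'
from h import *
K,d,R,t=cam('wrist'); o=monitor.get_obs(); C=-R.T@t+np.array([607.34,267.7,91.06])-o['ee_pos']
def pw(x,y,z):
    q=cv2.undistortPoints(np.array([[[90+x/4,180+y/4]]],float),K,d)[0,0]; r=R.T@np.array([q[0],q[1],1]); return (C+(z-C[2])/r[2]*r).round(1)
print('nose top',pw(165,158,77),'nose far',pw(174,262,77),'bar tail',pw(632,155,77))
print('slip left z64',pw(192,120,64),'right',pw(337,120,64))
E
```

```text
nose top [601.9 197.8  77. ] nose far [617.6 198.1  77. ] bar tail [598.7 263.   77. ]
slip left z64 [600.5 197.4  64. ] right [599.5 219.2  64. ]
```

```bash
python3 - <<'E'
from h import *
im=cv2.imread('pics/s12.png')
cv2.imwrite('pics/s12z.png',cv2.resize(im[165:240,280:390],None,fx=7,fy=7,interpolation=cv2.INTER_CUBIC))
E
```

```text
(no output)
```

View pics/s12z.png

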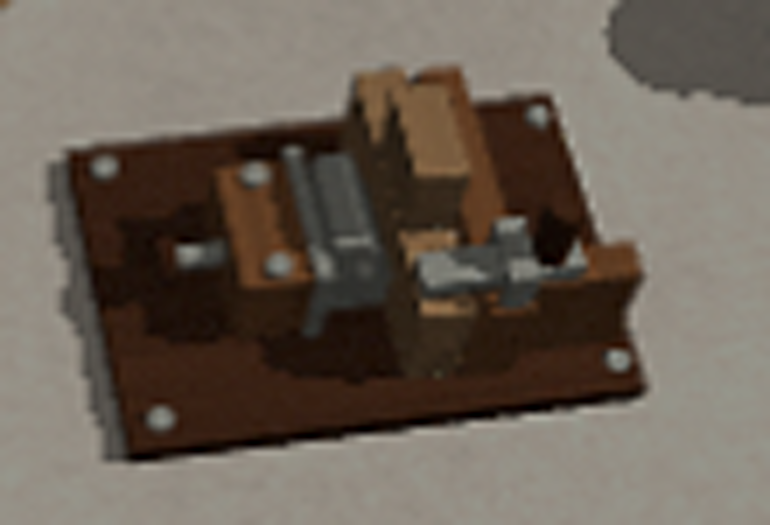

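The bolt nose is level with the slip's far face (y 197.8 against 197.4). That is 22 mm past the cheek face, which is fully home. The robot is clear, so I'll hand in.

```bash
python3 - <<'E'
from h import *
print(order.close_job())
E
```

```text
the job is handed in; nothing more can be done
None
```

The 22 mm slip is standing fully down in the clamp with the bolt home over its end, and I've handed the job in at about 14 s of the 72 s allowed.

- **Choosing the slip:** I did not try all three. The wrist picture put the gap at about 15 mm, so I went straight to the 22 mm slip. The 16 mm slip would have cleared the gap by less than 1 mm, so it might or might not have pushed the plunger back.
- **Slip in the gap:** It bottomed out on the clamp floor: the tool stood 12 mm higher than when it gripped the slip on the table, with about 10 N of upward force. I measured its face within about 1 mm of the cheek and its ends level to within 1–2 mm. The spring pushed on the tool with about 2.7 N part-way in, and pictures show the plunger pushed back.
- **Bolt:** It stopped against a firm 9 N. Its nose measured 22 mm past the cheek face, which is fully home. The knob moved about 25 mm, consistent with the bolt having started a few millimetres closed.
- **Everything else:** The 16 and 28 mm slips still stand on the table, and every bystander was found again within about 5 mm of where it started, which is within the camera error. The gripper was clear of everything at the end.

Two checks were weak. The network put the seated 22 mm slip's centre at 55–60 mm above the table, close to the expected 59 mm but scattered. I judged the plunger's exact travel from pictures rather than reading it.

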